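# Hang the slide rack on the telescopic stand and draw its post up

### The arm

A 6-joint arm with a two-finger parallel gripper is mounted at the origin on the work surface. World frame = base frame: x ahead of the robot, y to its left, z up, the work surface at z = 0. Lengths are in mm, angles in rad, forces in N, time in s.
With the tool pointing down it reaches from about 300 to 775 mm from the base axis. Payload 14.6 kg.
Tool frame: the origin (TCP) lies midway between the tips of the shut fingers; the grasp point (between the pads) lies 19 mm behind it; z points along the fingers, y is the line along which they close (so a half turn about z gives the same grasp; the last joint's range is limited). The gripper opens to 94 mm and grips with 3 to 60 N. Pads are 16 mm wide; open, the fingers measure 119 mm over their backs; the gripper's body (75 mm by 177 mm) begins 78 mm behind the grasp point.
Start: joints at [-1.379, 0.3, 1.521, -0, 1.321, -0.067], TCP at [140.75, -531.675, 178.946] pointing down, gripper open.
Joint ranges: [-3.03, 3.03], [-0.79, 2.21], [0.23, 2.52], [-1.04, 4.18], [0, 3.07], [-2.55, 2.55]. Speed limits (rad/s): [2.22, 2.22, 2.57, 3.14, 3.14, 3.14].

### API

Orientations are given as [roll, pitch, yaw] about the fixed x, y, z axes, in that order (R = Rz(yaw) Ry(pitch) Rx(roll)).
In Python, from cell import manip, camera gives the robot as it stands.
- The arm moves only by the tool move_arm, never from a script. Its arguments are lists of equal length, an entry for each row: "dp": the shift along the world's x, y, z in mm, a list of three; "rotation": the turn, a rotation vector about the world's x, y, z in rad, a list of three; "hand": the opening, from 0 (shut) to 1 (fully open). A call has 1 to 10 rows; each row shifts and turns the commanded pose from where the row before left it; what a row does not reach is not made up. A row lasts 1/8 s, in which the tool goes at most 62.5 mm and 10.7 degrees, less where a joint would pass 70% of its speed; a pose out of reach is approached as far as the arm can. A call with a gripper value outside its range is refused whole. The fingers move at their own pace and stop on an object; "newtons" is the grip in N (left out, the last holds). Time passes only in rows, so rows that do not move let the fingers close. It gives the time, the measured TCP pose, the force, the opening and the grip force at its end, in the units of the state.
- manip.read_state(): the state, without advancing time (a new reading comes with each control period).
- camera(name): name is "side" or "top" or "wrist"; returns a dict with "image" (384x512x3 uint8, red, green, blue), "fx", "fy", "cx", "cy" (pixels), "R" (3x3) and "t" (3): a world point X has camera coordinates R X + t; the wrist camera has in their place "mount" (4x4, takes a point from camera to tool coordinates, whose origin is the TCP and whose axes are the flange's). Camera axes: x right, y down, z forward; pixel columns grow to the right and rows downward; lengths in mm; the calibration is good to about 2 mm. A picture is of the moment at which its call begins: read the wrist's pose just before it. There is no depth.
- manip.sign_off(): hands the job in; it is judged then, once.
The state is a dict: "clock": time; "joints": joint angles; "qd": joint speeds; "effort": joint torques, N m; "eef_pos": TCP position; "eef_rot": TCP orientation; "wrist_force": force on the tool from outside, world axes, zero at the start; "moment": the same for the moment, N m; "finger_gap": finger opening in mm; "finger_force": force on a finger pad.
Only numpy, scipy, OpenCV 4.12 (cv2) and the standard library are available. Lean on these libraries where they do the work, as an engineer would, in place of code of your own. Each camera call takes 0.05 s, during which the arm holds its last target. There are 200 camera calls.

### The job

Hang the rack of glass slides by its handle on the hook of the telescopic stand and let go of it, so that it hangs free and level; then take the knob on top of the stand's post and draw the post straight up out of its tube by about 50 mm, without wrenching it sideways, so that I can slide the staining dish in under the rack. The clamp is slack, so finish holding the post up there by its knob, with the rack still hanging from the hook, until I have tightened it; keep the slides upright on the way and leave everything else where it stands.

Things in the scene. Friction and masses are not known exactly. Their poses are not given: they have to be found in the camera images.
- stand: Fixed telescopic hanger stand: grey base plate 180 x 130 x 14 mm, square aluminium tube 23 mm wide, black clamp collar 33 mm wide, its top 120 mm above the bench; slack black thumb screw on the collar's +x side, reaching 42 mm from the axis. Origin on the bench on the tube's axis; z up; the hook points along the stand's -x, roughly towards the robot; y is across the hook.
- post_knob (a point): Centre of the black round knob (diameter 26, 30 mm high) on top of the loose steel post (0.35 kg): 195 mm above the bench while the post is fully down. Axes as the stand's. Below it the square post is bare for 40 mm down to the boss that carries the hook.
- post_boss (a point): Centre of the underside of the post's boss, 28 x 28 x 20 mm, which rests on the clamp collar while the post is down. Below it 100 mm of 14 mm square bar stands in the tube's square bore, with 0.6 mm play on each side: it cannot turn, and drags if pulled crooked. Only weight keeps it down; let go, it sinks back. Axes as the stand's.
- hook_seat (a point): Where the centre line of the hung handle bar rests, along the stand's y: the shallow dip of the hook, 85 mm from the post's axis along -x, 138 mm above the bench while the post is down. The hook is an 8 mm round steel bar, about level from the boss to the dip; beyond it turns up. Axes as the stand's.
- hook_tip (a point): Top of the hook's turned-up tip, 108 mm from the post's axis along -x, 17 mm higher than the seat. The handle bar comes from the -x side, passes over this tip (bar centre at least 22 mm above the seat) and sinks into the dip.
- rack_bar (a point): Middle of the stiff handle bar of the stainless slide rack: straight, level, round, 8 mm diameter, 102 mm long along the rack's y, centre line 100 mm above the rack's underside; its uprights stand 59 mm either side. Opening under the bar 58 mm high. The middle must stay free for the hook: grip the bar about 30 mm to one side of it. z up.
- rack_center (a point): Centre of the slide rack, 19 mm above its underside: 84 mm (x) by 126 mm (y) by 38 mm high without the handle, eight glass slides in it, 0.25 kg give or take a fifth. Same after half a turn. Stands on the bench to the left or right at the start.
- dish: Bystander: empty glass staining dish 104 x 138 x 55 mm, loose; origin at the centre of its underside. Stands on the side where the rack does not.
- reagent: Bystander: loose reagent bottle, 60 mm diameter, 115 mm high; origin at the centre of its underside.
- tip_box: Bystander: loose box of pipette tips 85 x 122 x 65 mm; origin at the centre of its underside.
- tube_rack: Bystander: loose white rack of small tubes 75 x 120 x 59 mm; origin at the centre of its underside.
- beaker: Bystander: loose glass beaker, 60 mm diameter, 80 mm high; origin at the centre of its underside.
- pipette: Bystander: loose pipette lying on the bench along its own y, about 255 mm long, 30 mm high; origin under its middle.
Mind the look-alikes: they are no part of the job. There is more than one size of the part that bears post_knob; the job needs the larger.

How it is judged:
By the outcome, as a careful person would: the job done as asked, in the order asked, and still so for the second after the job is handed in, while the arm keeps its last pose, push and grip.
It also fails if it takes over 51 s, if anything falls off the work surface, if the arm or the gripper's body presses on something with over 40 N, if the wrist force passes 120 N, or if a joint passes its speed limit or range.

## Working session

There is one attempt and no reset: what is moved stays moved. The work goes in short steps, Python scripts to look and compute and a tool call to move; the robot and the scene stay as the last step left them, time stands still between calls to the robot, and variables do not carry over. Pictures are saved under pics/ and viewed, at most 10 in all, crops included, and the job is handed in when it is done.

Besides the shell and the picture viewer there is one more tool, called as name(argument=value, ...) on one line, values as JSON. move_arm: Moves the arm, as the interface text tells. Its arguments: {"type":"object","properties":{"dp":{"type":"array","items":{"type":"array","items":{"type":"number"}}},"rotation":{"type":"array","items":{"type":"array","items":{"type":"number"}}},"hand":{"type":"array","items":{"type":"number"}},"newtons":{"type":"number"}},"required":["dp","rotation","hand"]}

```bash
mkdir -p pics
cat > h.py <<'E'
import numpy as np, cv2
from cell import manip, camera
from scipy.spatial.transform import Rotation as Rn
def snap(name,fn):
    s=manip.read_state(); c=camera(name); cv2.imwrite('pics/'+fn,c['image'][:,:,::-1])
    K=np.array([[c['fx'],0,c['cx']],[0,c['fy'],c['cy']],[0,0,1.]])
    if 'R' in c: R,t=np.array(c['R']),np.array(c['t'])
    else:
        T=np.eye(4);T[:3,:3]=Rn.from_euler('xyz',s['eef_rot']).as_matrix();T[:3,3]=s['eef_pos']
        M=np.linalg.inv(T@np.array(c['mount']));R,t=M[:3,:3],M[:3,3]
    np.savez('pics/'+fn+'.npz',K=K,R=R,t=t.ravel())
    return s
def ray(fn,u,v):
    d=np.load('pics/'+fn+'.npz'); R,t,K=d['R'],d['t'],d['K']
    o=-R.T@t; r=R.T@np.linalg.inv(K)@[u,v,1]; return o,r/np.linalg.norm(r)
def tri(*obs):
    A=np.zeros((3,3));b=np.zeros(3);L=[ray(*o) for o in obs]
    for o,r in L: P=np.eye(3)-np.outer(r,r);A+=P;b+=P@o
    X=np.linalg.solve(A,b); e=[np.linalg.norm((np.eye(3)-np.outer(r,r))@(X-o)) for o,r in L]
    return X.round(1),np.round(e,1)
def atz(fn,u,v,z):
    o,r=ray(fn,u,v); return (o+r*(z-o[2])/r[2]).round(1)
def proj(fn,X):
    d=np.load('pics/'+fn+'.npz'); p=d['K']@(d['R']@np.array(X,float)+d['t']); return (p[:2]/p[2]).round(1)
E
python3 - <<'E'
from h import *
print(snap('top','top1.png')); snap('side','side1.png')
for f in('top1.png','side1.png'):
    d=np.load('pics/'+f+'.npz');print(d['K'][0,0],(-d['R'].T@d['t']).round())
    i=cv2.imread('pics/'+f)
    cv2.imwrite('pics/b'+f,cv2.resize(i,(768,576),interpolation=cv2.INTER_CUBIC))
E
```

```text
{'clock': 0.0, 'joints': array([-1.37861730e+00,  3.00456017e-01,  1.52163817e+00, -3.11050546e-05,
        1.32069969e+00, -6.66023937e-02]), 'qd': array([ 0.00267664,  0.00055945, -0.00133303, -0.00179604, -0.00070919,
       -0.00058285]), 'effort': array([ 1.64841826e-03, -5.31810236e+01, -3.52738953e+01,  7.09558278e-02,
        2.43069429e-02, -8.50097626e-05]), 'eef_pos': array([ 140.672616  , -531.37574523,  178.37047665]), 'eef_rot': array([-3.14039208e+00, -4.98841838e-05,  2.58789105e-01]), 'wrist_force': array([-0.13033995,  0.3433708 , -1.35884495]), 'moment': array([ 0.06088172,  0.03651718, -0.03647538]), 'finger_force': 0.0, 'finger_gap': 93.99559754424368}
351.4738945069294 [ 485.   16. 1054.]
352.31737558291275 [ 387. -767.  602.]
```

View pics/btop1.png

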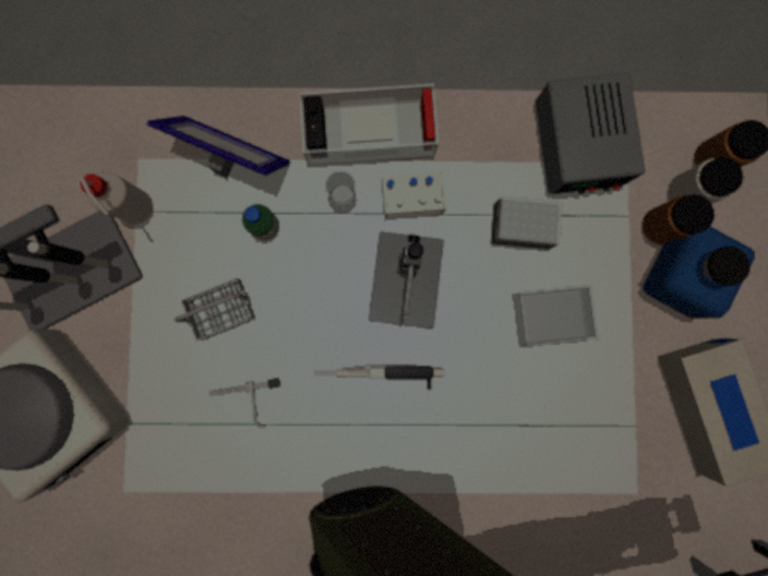

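View pics/bside1.png

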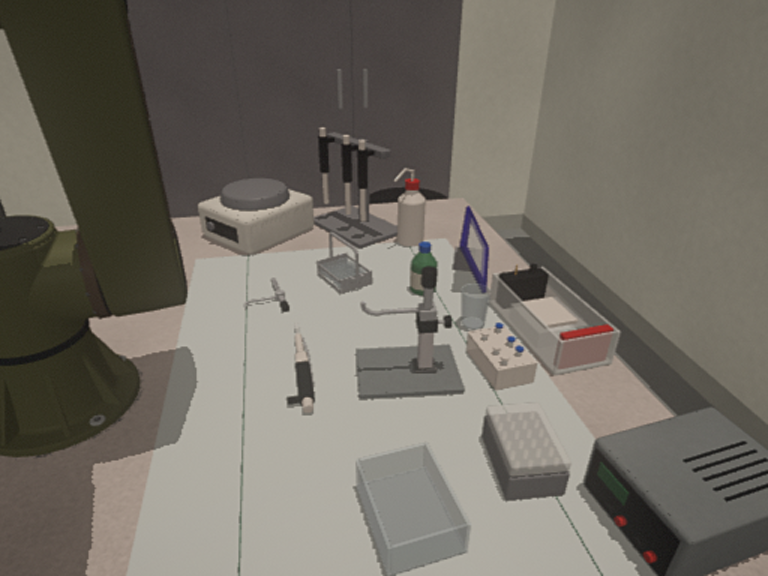

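The top view (768 wide) shows the rack at about (219,308), the stand at (413,270) with its hook towards the robot (405,320), a smaller look-alike hook lying at (250,388), and the dish on the right at (555,317). The side view shows the knob at (428,278), the hook tip at (364,307) and the rack handle at (330–356,232–245). Next I'll zoom in.

Run:
```python
from h import *
a=cv2.imread('pics/top1.png');b=cv2.imread('pics/side1.png')
def cr(i,x,y,w,h,s): return cv2.resize(i[y:y+h,x:x+w],None,fx=s,fy=s,interpolation=cv2.INTER_CUBIC)
r1=np.hstack([cr(a,110,180,66,50,6),cr(b,205,150,66,50,6)])
r2=np.hstack([cr(a,240,150,66,50,6),cr(b,235,170,66,50,6)])
cv2.imwrite('pics/z1.png',cv2.convertScaleAbs(np.vstack([r1,r2]),alpha=1.5))
```

```text
(no output)
```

View pics/z1.png

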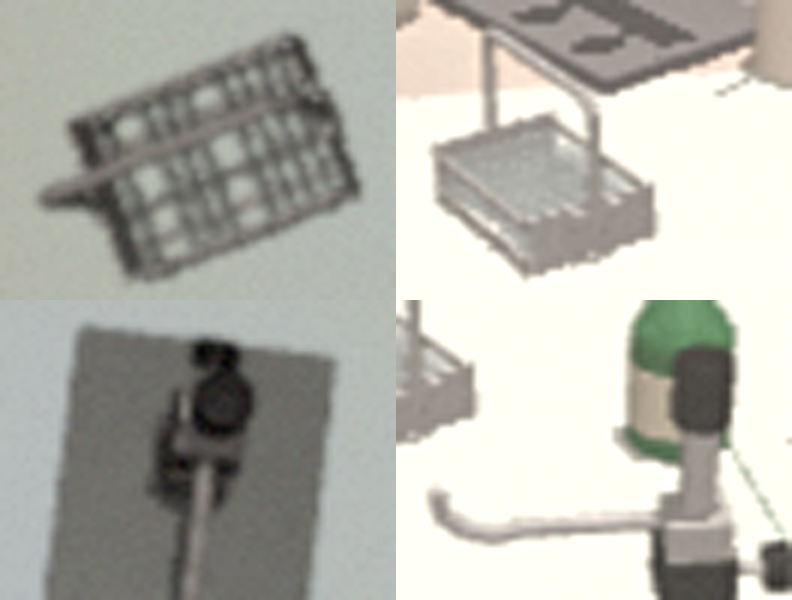

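Run:
```python
from h import *
T,S='top1.png','side1.png'
a=tri((T,118.3,212.2),(S,221.2,155.8));b=tri((T,163,196.7),(S,237.8,167.5));print(a,b)
d=(a[0]-b[0]);print('mid',(a[0]+b[0])/2,np.degrees(np.arctan2(d[1],d[0])),np.linalg.norm(d))
k=tri((T,277,166.2),(S,286.2,181));print('knob',k)
t=tri((T,269.3,214.7),(S,241.5,201.7));print('tip',t); h=(k[0]-t[0])[:2];print(np.degrees(np.arctan2(h[1],h[0])),np.linalg.norm(h))
```

```text
(array([504. , 371.8,  92.4]), array([1., 1.])) (array([544.9, 249.6, 101.4]), array([0.6, 0.6]))
mid [524.45 310.7   96.9 ] 108.50525035759674 129.1768168054934
knob (array([615.1, -51.3, 202.9]), array([0.4, 0.4]))
tip (array([502.7, -36.6, 148.7]), array([4.9, 4.9]))
-7.451020111113865 113.35717886397848
```

move_arm(dp=[[10,40,20],[20,50,20],[25,50,15],[25,50,15],[30,50,15],[30,50,10],[30,50,10],[30,50,10],[35,50,5],[35,45,0]], rotation=[[0,0,0.12],[0,0,0.12],[0,0,0.12],[0,0,0.12],[0,0,0.12],[0,0,0.12],[0,0,0.12],[0,0,0.12],[0,0,0.12],[0,0,0.12]], hand=[1,1,1,1,1,1,1,1,1,1], newtons=60)

```text
clock: 1.35
eef_pos: [411.6, -44.6, 299.4]
eef_rot: [3.141, 0.0, 1.463]
wrist_force: [1.2, -1.6, -0.6]
finger_gap: 93.7
finger_force: 0.0
```

Run:
```python
from h import *
s=snap('wrist','w1.png');s=snap('wrist','w1.png');print(s['eef_pos'],s['eef_rot'],s['joints'],s['clock'])
for X in([615,-51,200],[508,-38,155],[524,311,98]):print(proj('w1.png',X))
i=cv2.imread('pics/w1.png');cv2.imwrite('pics/bw1.png',cv2.convertScaleAbs(cv2.resize(i,(768,576),interpolation=cv2.INTER_CUBIC),alpha=1.4))
```

```text
[413.88153879 -40.61385322 298.55881743] [ 3.14154931e+00 -1.53379866e-03  1.47240672e+00] [-1.87037041e-01 -7.66940946e-02  1.66439719e+00  1.53183016e-03
  1.55398219e+00 -8.86732243e-02] 1.4
[462.6 175.4]
[340.  164.2]
[ 331.6 -196.7]
```

View pics/bw1.png

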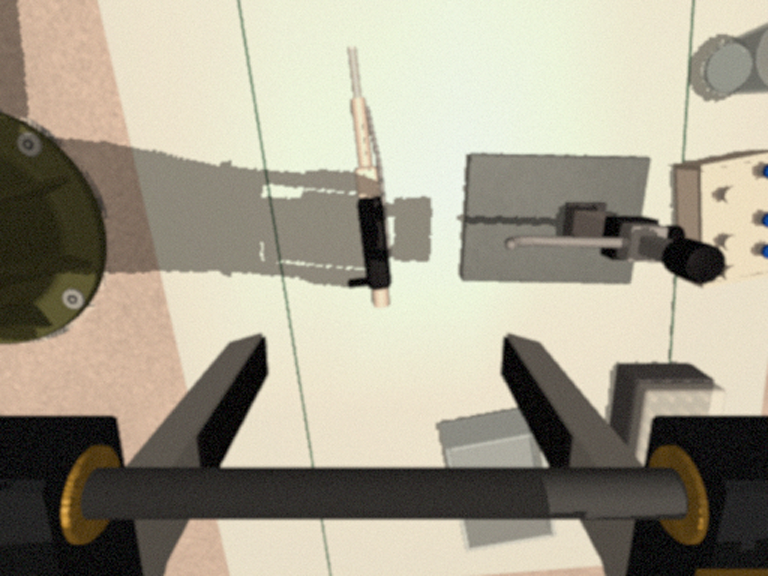

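The wrist view shows the hook tip at (511,243), the bar running to the boss at about (610,240), the knob's top face at (697,262) and the base plate corners at (468,154), (648,158), (463,279) and (632,282). My projections agree with these to 2 px.

Run:
```python
from h import *
W='w1.png'; f=1.5
T,S='top1.png','side1.png'
print('tip',tri((W,511/f,243/f),(S,241.5,201.7)),'knobtop',tri((W,697/f,262/f),(T,277,166.2),(S,286.2,178)))
ang=lambda p,q:np.degrees(np.arctan2(*(q-p)[1::-1]))
P=[atz(W,u/f,v/f,14) for u,v in((468,154),(648,158),(463,279),(632,282))];print(P,ang(P[0],P[1]),ang(P[2],P[3]),ang(P[2],P[0])-90)
Q=[atz(T,240+u/6,150+v/6,14) for u,v in((80,27),(335,58))];print('top edge',ang(Q[1],Q[0])-90)
a=atz(W,511/f,243/f,155);b=atz(W,697/f,262/f,210);print(a,b,ang(a,b),np.linalg.norm((b-a)[:2]))
```

```text
tip (array([508.9, -36.8, 148.8]), array([1.4, 1.4])) knobtop (array([614. , -49.5, 208.6]), array([2.5, 1.6, 1.6]))
[array([504.1,  27.7,  14. ]), array([679.8,   6.6,  14. ]), array([492.4, -98.3,  14. ]), array([ 669.1, -119. ,   14. ])] -6.847916891185562 -6.681615068578808 -5.305109606210408
top edge -6.587069654077183
[508.8 -35.6 155. ] [610.5 -47.6 210. ] -6.729448574751781 102.40551742948227
```

move_arm(dp=[[0,45,10],[0,50,0],[5,50,0],[10,50,-5],[10,50,-10],[10,45,-10],[10,30,-20]], rotation=[[0,0,0.06],[0,0,0.06],[0,0,0.06],[0,0,0.06],[0,0,0.06],[0,0,0.06],[0,0,0.06]], hand=[1,1,1,1,1,1,1])

```text
clock: 2.33
eef_pos: [456.1, 274.4, 263.7]
eef_rot: [3.141, -0.0, 1.881]
wrist_force: [-0.6, -0.3, 0.6]
finger_gap: 94.2
finger_force: 0.0
```

Run:
```python
from h import *
s=snap('wrist','w2.png');s=snap('wrist','w2.png');s=snap('wrist','w2.png');print(s['eef_pos'],s['eef_rot'],s['clock'])
for X in([504,372,98],[545,250,98]):print(proj('w2.png',X))
i=cv2.imread('pics/w2.png');cv2.imwrite('pics/bw2.png',cv2.convertScaleAbs(cv2.resize(i,(768,576),interpolation=cv2.INTER_CUBIC),alpha=1.4))
```

```text
[455.38830213 274.19935532 261.0614284 ] [-3.13696586e+00  6.60133066e-04  1.88093933e+00] 2.425
[324.9 101. ]
[320.3 211.4]
```

View pics/bw2.png

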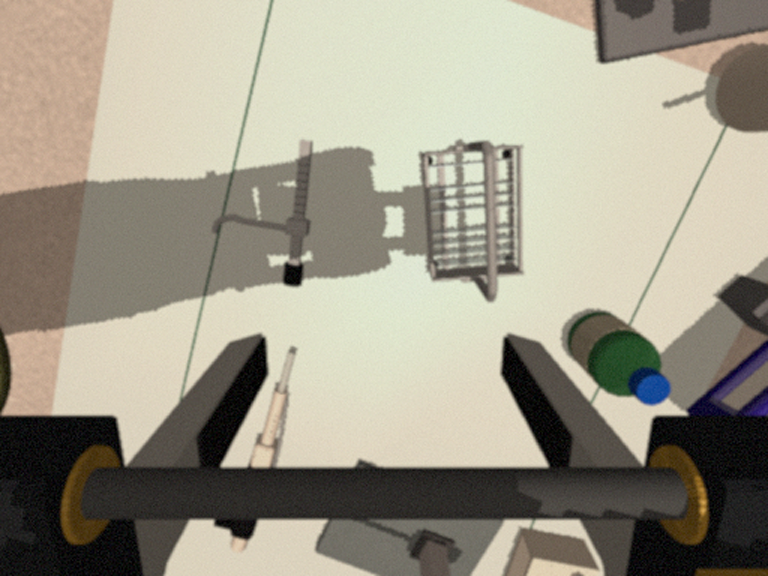

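The rack handle bar in the wrist view runs from (489,147) to (491,293). The bottle stands clear at (625,360).

Run:
```python
from h import *
W='w2.png';f=1.5
T,S='top1.png','side1.png'
a=tri((W,489/f,147/f),(T,118.3,212.2),(S,221.2,155.8));b=tri((W,491/f,293/f),(T,163,196.7),(S,237.8,167.5));print(a,b)
print(tri((W,489/f,147/f),(S,221.2,155.8)),tri((W,491/f,293/f),(S,237.8,167.5)))
A=atz(W,489/f,147/f,100);B=atz(W,491/f,293/f,100);d=A-B;print(A,B,(A+B)/2,np.degrees(np.arctan2(d[1],d[0])),np.linalg.norm(d))
C=[atz(W,u/f,v/f,38) for u,v in((422,153),(520,147),(432,277),(522,271))];print(C,np.mean(C,0))
```

```text
(array([504.5, 374.3,  90.9]), array([1.7, 2.3, 0.8])) (array([547.1, 262.2,  90.8]), array([7.8, 9.8, 4. ]))
(array([505.4, 375.9,  90.6]), array([0., 0.])) (array([547.6, 270.1,  91.4]), array([0.2, 0.2]))
[503.6 375.2 100. ] [545.2 271.9 100. ] [524.4  323.55 100.  ] 111.935166274078 111.36179775847732
[array([462.7, 357.4,  38. ]), array([540.6, 387.6,  38. ]), array([507.1, 256.6,  38. ]), array([583.5, 287.1,  38. ])] [523.475 322.175  38.   ]
```

move_arm(dp=[[20,25,-15],[20,25,-20],[20,30,-30],[0,0,-30],[0,0,-20],[0,0,-25],[0,0,-25],[0,0,-17],[0,0,0]], rotation=[[0,0,0.075],[0.038,-0.093,0],[0.037,-0.092,0],[0,0,0],[0,0,0],[0,0,0],[0,0,0],[0,0,0],[0,0,0]], hand=[1,1,1,1,1,1,1,1,1])

```text
clock: 3.6
eef_pos: [515.8, 352.4, 81.6]
eef_rot: [2.943, -0.0, 1.953]
wrist_force: [0.4, -0.3, 0.8]
finger_gap: 94.3
finger_force: 0.0
```

Run:
```python
from h import *
s=snap('wrist','w3.png');print(s['eef_pos'],s['eef_rot'],s['wrist_force'],s['clock'])
snap('side','s3.png')
i=cv2.imread('pics/w3.png');j=cv2.imread('pics/s3.png')
cr=cv2.resize(j[110:230,170:290],(384,384),interpolation=cv2.INTER_CUBIC)
cv2.imwrite('pics/bw3.png',cv2.convertScaleAbs(cv2.resize(np.hstack([i,cr]),(798,342)),alpha=1.4))
```

```text
[515.75185357 352.36728994  81.59241466] [ 2.94319277e+00 -1.50899359e-04  1.95254210e+00] [ 0.44716031 -0.34353497  0.8453074 ] 3.6
```

View pics/bw3.png

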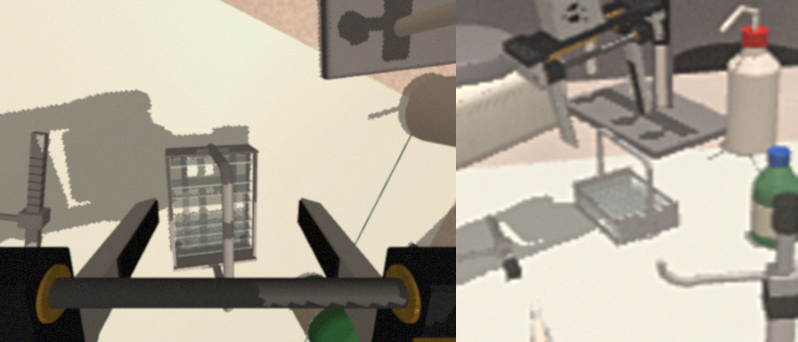

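The bar lies centred between the fingers (wrist view x≈228, ends at (213,150) and (230,308)). I'll check the offset along the bar numerically.

Run:
```python
from h import *
W='w3.png';f=798/(512+384)
for z in(95,100):
    A=atz(W,217/f,150/f,z);B=atz(W,230/f,306/f,z);d=A-B;print(A,B,(A+B)/2,np.degrees(np.arctan2(d[1],d[0])),np.linalg.norm(d))
print(proj(W,[512.8,351.2,98])*f, proj(W,[524,322,98])*f)
```

```text
[492.5 385.1  95. ] [548.9 269.6  95. ] [520.7  327.35  95.  ] 116.02679768439411 128.53485908499687
[491.4 385.8 100. ] [546.3 273.3 100. ] [518.85 329.55 100.  ] 116.01237591212981 125.18090908760807
[226.8421875 204.5765625] [226.21875 244.03125]
```

move_arm(dp=[[-1,3,0],[0,0,0],[0,0,0],[0,0,0],[0,0,0],[0,0,0],[0,0,0],[0,0,0]], rotation=[[0,0,0.01],[0,0,0],[0,0,0],[0,0,0],[0,0,0],[0,0,0],[0,0,0],[0,0,0]], hand=[0.6,0.4,0.2,0,0,0,0,0], newtons=60)

```text
clock: 4.7
eef_pos: [514.7, 356.3, 81.9]
eef_rot: [2.942, -0.0, 1.964]
wrist_force: [-0.6, 0.7, 0.3]
finger_gap: 17.5
finger_force: 0.0
```

move_arm(dp=[[0,0,0],[0,0,0],[0,0,0],[0,0,0]], rotation=[[0,0,0],[0,0,0],[0,0,0],[0,0,0]], hand=[0,0,0,0], newtons=60)

```text
clock: 5.2
eef_pos: [514.7, 356.3, 81.9]
eef_rot: [2.942, -0.0, 1.964]
wrist_force: [0.0, 0.4, -0.5]
finger_gap: 0.5
finger_force: 0.0
```

Run:
```python
from h import *
s=snap('wrist','w4.png');print(s['eef_pos'],s['finger_gap'],s['finger_force'])
snap('side','s4.png')
i=cv2.imread('pics/w4.png');j=cv2.imread('pics/s4.png')
cr=cv2.resize(j[110:230,170:290],(384,384),interpolation=cv2.INTER_CUBIC)
cv2.imwrite('pics/bw4.png',cv2.convertScaleAbs(cv2.resize(np.hstack([i,cr]),(798,342)),alpha=1.4))
```

```text
[514.7438659  356.32991518  81.94501225] 0.4810100742765263 0.0
```

View pics/bw4.png

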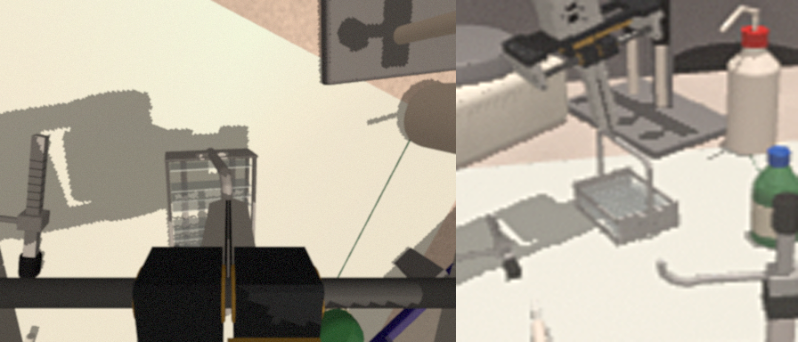

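The fingers shut above the bar without catching it. In the side view the fingertips, at about (222,155.6), are level with the bar's far corner, so I'll check the depth.

Run:
```python
from h import *
S='s4.png'
print('tcp',proj(S,[514.7,356.3,82]),'bar pts z100',[proj(S,[x,y,z]) for x,y,z in((500,380,100),(512,353,100),(546,267,100),(500,380,0))])
i=cv2.imread('pics/s4.png')[140:200,205:255]
j=cv2.imread('pics/w4.png')[150:300,180:340]
cv2.imwrite('pics/z4.png',cv2.convertScaleAbs(np.hstack([cv2.resize(i,(450,540),interpolation=cv2.INTER_CUBIC),cv2.resize(j,(345,540),interpolation=cv2.INTER_CUBIC)]),alpha=1.4))
```

```text
tcp [224.6 160.1] bar pts z100 [array([219.4, 153. ]), array([223.8, 155.8]), array([237.5, 165.6]), array([220.7, 178.1])]
```

View pics/z4.png

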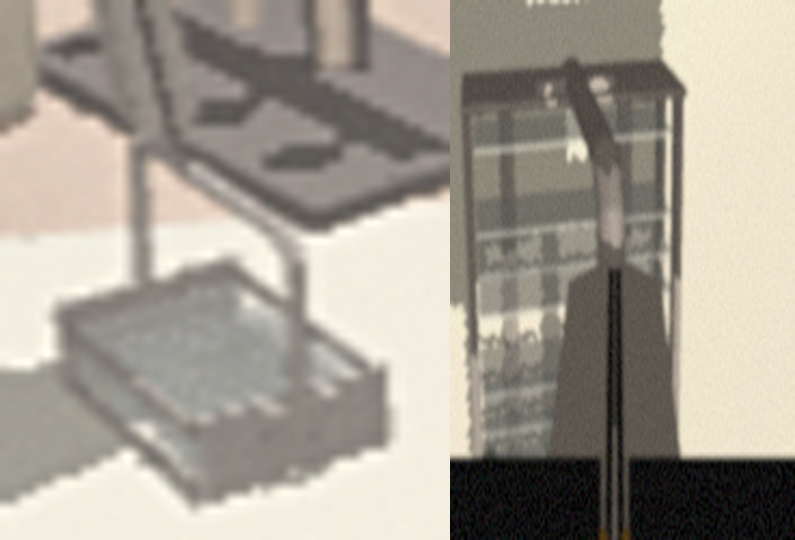

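Run:
```python
from h import *
S='s4.png';W='w4.png'
s=manip.read_state();R=Rn.from_euler('xyz',s['eef_rot']).as_matrix();p=s['eef_pos'];print(p,s['eef_rot'],s['joints'],R[:,2])
for k in(0,-8,-16,-24):
    X=p+k*R[:,2];print(k,X.round(1),'side',proj(S,X),'wrist',proj(W,X))
for e in(47,-47): print('open',[proj('s3.png',p+np.array([1,-4,0])+e*R[:,1]+k*R[:,2]) for k in(0,-16)])
d=np.load('pics/w4.png.npz');print('cam',(-d['R'].T@d['t']).round(1))
print('tip tri',tri((S,222.2,156.1),(W,256.5,224.4)))
```

```text
[514.74935879 356.33449027  81.93377883] [ 2.94198303e+00 -4.06807169e-04  1.96386396e+00] [ 0.5627344   0.44356455  1.57646588 -0.04144104  0.9250916   0.19138549] [ 0.18301234  0.07631687 -0.98014398]
0 [514.7 356.3  81.9] side [224.6 160.1] wrist [254.6 220.2]
-8 [513.3 355.7  89.8] side [224.2 158.2] wrist [254.6 224.6]
-16 [511.8 355.1  97.6] side [223.7 156.2] wrist [254.5 229.2]
-24 [510.4 354.5 105.5] side [223.2 154.2] wrist [254.5 234.2]
open [array([236.3, 155.1]), array([235.4, 151.2])]
open [array([213.6, 166.1]), array([212.5, 162.2])]
cam [447.8 413.2 284.3]
tip tri (array([509.3, 358.7,  97.6]), array([2.4, 2.4]))
```

Judged against the side view, the real fingertips sit about 15 mm above the reported TCP. I'll open, go 14 mm lower and close again. That still leaves 30 mm to the slides.

move_arm(dp=[[0,0,0],[0,0,0],[0,0,0],[0,0,0],[0,0,-7],[0,0,-7],[0,0,0],[0,0,0]], rotation=[[0,0,0],[0,0,0],[0,0,0],[0,0,0],[0,0,0],[0,0,0],[0,0,0],[0,0,0]], hand=[0.6,0.6,0.6,0.6,0.6,0.6,0.6,0.6])

```text
clock: 6.3
eef_pos: [514.8, 356.4, 67.9]
eef_rot: [2.942, -0.0, 1.964]
wrist_force: [0.0, -0.4, 0.4]
finger_gap: 56.8
finger_force: 0.0
```

move_arm(dp=[[0,0,0],[0,0,0],[0,0,0],[0,0,0],[0,0,0],[0,0,0],[0,0,0],[0,0,0]], rotation=[[0,0,0],[0,0,0],[0,0,0],[0,0,0],[0,0,0],[0,0,0],[0,0,0],[0,0,0]], hand=[0,0,0,0,0,0,0,0], newtons=60)

```text
clock: 7.3
eef_pos: [514.9, 356.5, 68.1]
eef_rot: [2.941, -0.001, 1.964]
wrist_force: [1.1, 1.7, 0.5]
finger_gap: 6.3
finger_force: 60.0
```

Grip force is reached but the gap of 6.3 mm is under the 8 mm bar, so it may be held only by the finger edges. I'll take it again 10 mm deeper.

move_arm(dp=[[0,0,0],[0,0,0],[0,0,0],[0,0,-5],[0,0,-5],[0,0,0]], rotation=[[0,0,0],[0,0,0],[0,0,0],[0,0,0],[0,0,0],[0,0,0]], hand=[0.45,0.45,0.45,0.45,0.45,0.45])

```text
clock: 8.05
eef_pos: [514.5, 356.1, 57.2]
eef_rot: [2.943, -0.0, 1.964]
wrist_force: [-0.2, -0.9, -0.1]
finger_gap: 42.8
finger_force: 0.0
```

move_arm(dp=[[0,0,0],[0,0,0],[0,0,0],[0,0,0],[0,0,0],[0,0,0]], rotation=[[0,0,0],[0,0,0],[0,0,0],[0,0,0],[0,0,0],[0,0,0]], hand=[0,0,0,0,0,0], newtons=60)

```text
clock: 8.8
eef_pos: [515.0, 356.5, 58.3]
eef_rot: [2.941, -0.001, 1.964]
wrist_force: [2.5, 0.4, 2.3]
finger_gap: 5.9
finger_force: 60.0
```

Run:
```python
from h import *
s=snap('side','s5.png');snap('wrist','w5.png');print(s['eef_pos'],s['wrist_force'],s['moment'],s['finger_gap'],s['finger_force'],s['clock'])
i=cv2.imread('pics/s5.png')[120:200,195:265]
j=cv2.imread('pics/w5.png')[100:384,100:400]
cv2.imwrite('pics/z5.png',cv2.convertScaleAbs(np.hstack([cv2.resize(i,(420,480),interpolation=cv2.INTER_CUBIC),cv2.resize(j,(380,480))]),alpha=1.4))
```

```text
[515.03914739 356.4685187   58.26473451] [2.4938319  0.35455651 2.33136231] [ 0.09613101 -0.43944578  0.04621272] 5.852505593446679 59.98991131782532 8.8
```

View pics/z5.png

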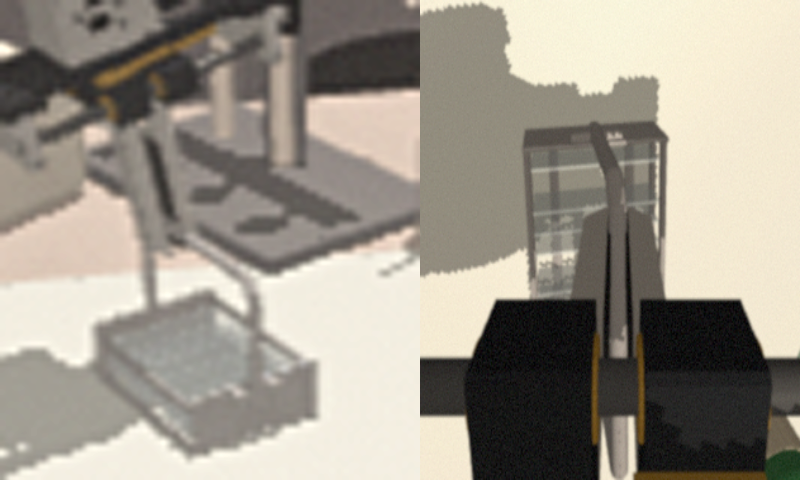

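The bar now sits well between the pads, in the left crop at about (180,235). Lift.

move_arm(dp=[[0,0,4],[0,0,8],[0,0,12],[0,0,14],[0,0,14],[0,0,10],[0,0,4],[0,0,0]], rotation=[[0,0,0],[0,0,0],[0,0,0],[0,0,0],[0,0,0],[0,0,0],[0,0,0],[0,0,0]], hand=[0,0,0,0,0,0,0,0])

```text
clock: 9.9
eef_pos: [514.7, 356.3, 123.9]
eef_rot: [2.942, -0.0, 1.964]
wrist_force: [-0.6, -0.1, -3.6]
finger_gap: 6.3
finger_force: 60.0
```

move_arm(dp=[[-3,-20,0],[-5,-40,0],[-5,-45,0],[-5,-50,0],[-5,-50,0],[-5,-50,0],[-5,-45,0],[-5,-35,0],[-2,-20,0],[0,0,0]], rotation=[[0,0,-0.03],[0,0,-0.06],[0,0,-0.06],[0,0,-0.07],[0,0,-0.07],[0,0,-0.07],[0,0,-0.06],[0,0,-0.06],[0,0,-0.03],[0,0,0]], hand=[0,0,0,0,0,0,0,0,0,0])

```text
clock: 11.15
eef_pos: [474.5, 0.5, 123.7]
eef_rot: [2.942, -0.0, 1.452]
wrist_force: [0.3, 1.4, -3.4]
finger_gap: 5.9
finger_force: 60.0
```

Run:
```python
from h import *
s=snap('side','s6.png');snap('top','t6.png');print(s['eef_pos'],s['eef_rot'],s['wrist_force'],s['finger_gap'],s['clock'])
i=cv2.imread('pics/s6.png')[120:260,190:330]
j=cv2.imread('pics/t6.png')[140:260,220:320]
cv2.imwrite('pics/z6.png',cv2.convertScaleAbs(np.hstack([cv2.resize(i,(420,420),interpolation=cv2.INTER_CUBIC),cv2.resize(j,(350,420),interpolation=cv2.INTER_CUBIC)]),alpha=1.5))
```

```text
[474.48735841   0.49690853 123.66967464] [ 2.94248900e+00 -3.72232480e-04  1.45205908e+00] [ 0.30694176  1.42786464 -3.37010613] 5.940537260055534 11.15
```

View pics/z6.png

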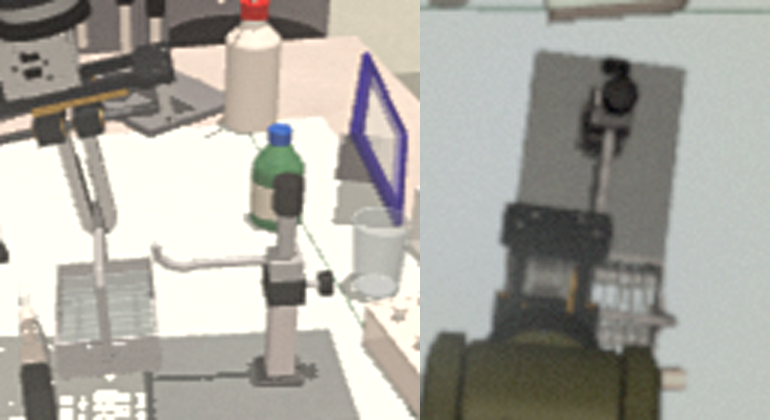

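The rack hangs level from the fingers. In the side crop the near end of the bar is at (97,232) and the hook tip at (157,247); in the top crop the bar end is at (668,320).

Run:
```python
from h import *
S,T='s6.png','t6.png'
print(tri((S,190+97/3,120+232/3),(T,220+248/3.5,140+320/3.5)), atz(T,220+248/3.5,140+320/3.5,166))
print('proj exp',proj(S,[460.6,-90,166]),proj(T,[460.6,-90,166]),(190+97/3,120+232/3))
print('tip side',tri((S,190+157/3,120+247/3),('w1.png',511/1.5,243/1.5)))
```

```text
(array([456.4, -85.7, 195.5]), array([0.5, 0.5])) [456.  -89.2 166. ]
proj exp [225.1 209.2] [291.2 229.6] (222.33333333333334, 197.33333333333331)
tip side (array([510.2, -37.2, 146.8]), array([0.6, 0.6]))
```

Run:
```python
from h import *
S='s6.png'
s=manip.read_state();R=Rn.from_euler('xyz',s['eef_rot']).as_matrix();p=s['eef_pos']
for k in(0,-19,-40):print(k,(p+k*R[:,2]).round(1),proj(S,p+k*R[:,2]),proj('t6.png',p+k*R[:,2]))
u=np.array([.1167,.993,0]);n=np.array([.993,-.1167,0]);m=np.array([467.5,-31.5,0])
for nm,e,w,z in(('bar end',-59,0,165),('near top L',-63,-42,103),('near top R',-63,42,103),('near bot L',-63,-42,65),('near bot R',-63,42,65),('far top L',63,-42,103),('far top R',63,42,103)):
    print(nm,proj(S,m+e*u+w*n+[0,0,z]))
a=cv2.cvtColor(cv2.imread('pics/s6.png'),6);b=cv2.cvtColor(cv2.imread('pics/side1.png'),6)
np.set_printoptions(linewidth=250)
print(a[185:250:1,203:248:2])
```

```text
0 [474.7   1.7 123.7] [226.5 203.5] [254.5 223.5]
-19 [471.    2.1 142.4] [224.8 197.3] [254.4 225.1]
-40 [466.8   2.6 162.9] [222.8 190.4] [254.3 226.9]
bar end [225.1 209.5]
near top L [208.3 233.3]
near top R [243.8 231.7]
near bot L [209.3 246. ]
near bot R [244.  244.3]
far top L [209.6 205. ]
far top R [241.  203.8]
[[173 173 173 ... 174 173 173]
 [174 174 174 ... 173 174 173]
 [174 174 174 ... 174 174 173]
 ...
 [ 52  48 130 ... 111 110 109]
 [ 52  50  84 ... 111 113 112]
 [ 54  51  64 ... 112 110 110]]
```

Run:
```python
from h import *
import sys
a=cv2.cvtColor(cv2.imread('pics/s6.png'),6)
for r in range(186,252,1): print(r,' '.join('%3d'%v for v in a[r,204:250:2]))
```

```text
186 174 174 174 174 176 144 110  87 139 100 111 108 165 174 174 174 174 173 174 174 173 173 174
187 173 174 174 174 175 153 109 109  84  80 112 108 163 176 174 174 174 174 174 174 173 174 173
188 174 174 174 173 175 143 108 113  63  76 112 110 140 175 173 173 174 174 174 174 174 173 175
189 174 173 174 173 175 173 112 112  59  83 105 110 136 175 174 173 173 173 174 174 173 174 173
190 174 174 173 174 175 178 121 113  70  91 105 110 112 177 174 173 174 173 174 175 174 174 174
191 173 174 174 174 175 176 118 111  78  89 103 112 112 177 173 173 174 175 174 174 174 174 173
192 174 174 175 174 174 176 135 110  92  93  95 112 111 176 175 174 173 174 174 174 174 174 173
193 174 174 175 173 174 175 154 110 102  92  82 112 118 176 174 174 174 173 173 174 174 174 174
194 174 174 174 174 173 175 155 108 104  91  79 111 126 175 174 174 174 174 175 174 174 173 174
195 175 174 174 173 174 174 174 110 104  94  77 109 150 175 174 173 174 174 174 173 174 174 174
196 174 174 173 175 174 174 176 123 100 129  96 103 169 175 174 174 173 173 174 174 174 174 175
197 174 174 174 174 174 174 176 164 110 138 
[... 4535 characters left out ...]
 116  79  77 111 113 112 114
245  50  56 114 105 101 106 108 108 103 102 116 182 139 114 115 116 116  83  75  90  77  77  77
246  53  51 113 110 100 116 116 114 115 115 113 168 118 114 116 116 116  83  71  78  74  74  74
247  52  60 127 116 114 116 115 116 114 115 113 123 113 115 115 115 114  83  76 109 111 110 109
248  51  51 105 115 116 116 115 115 115 114 111 110 112 113 114 114 116  87  76 113 112 111 112
249  50  48  93 116 116 117 114 116 114 116 118 118 118 110 113 115 115  89  74 112 110 109 110
250  55  52  93 114 113 114 114 114 112 164 175 175 174 118 120 112 120  95  76 112 110 109 110
251  56  52  89 119 119 114 114 115 118 178 176 177 177 174 176 117 179 128  75 114 110 109 110
```

By the numbers the bar is at about (464,−31,165), level and clear of the tip. Advance over the tip, 4 mm higher.

move_arm(dp=[[0,0,4],[6,-0.7,0],[10,-1.2,0],[10,-1.2,0],[10,-1.2,0],[10,-1.2,0],[10,-1.2,0],[8.5,-1,0],[0,0,0]], rotation=[[0,0,0],[0,0,0],[0,0,0],[0,0,0],[0,0,0],[0,0,0],[0,0,0],[0,0,0],[0,0,0]], hand=[0,0,0,0,0,0,0,0,0])

```text
clock: 12.38
eef_pos: [539.6, -6.4, 127.8]
eef_rot: [2.942, -0.0, 1.454]
wrist_force: [-0.1, 0.0, -3.3]
finger_gap: 6.4
finger_force: 60.0
```

move_arm(dp=[[0,0,-5],[0,0,-7],[0,0,-7],[0,0,-5],[0,0,-2],[0,0,0],[0,0,0]], rotation=[[0,0,0],[0,0,0],[0,0,0],[0,0,0],[0,0,0],[0,0,0],[0,0,0]], hand=[0,0,0,0,0,0,0])

```text
clock: 13.25
eef_pos: [539.4, -6.4, 102.2]
eef_rot: [2.942, -0.0, 1.454]
wrist_force: [-0.2, 0.2, -2.6]
finger_gap: 6.2
finger_force: 60.0
```

Run:
```python
from h import *
s=snap('side','s7.png');print(s['eef_pos'],s['wrist_force'],s['moment'],s['clock'])
a=cv2.cvtColor(cv2.imread('pics/s7.png'),6)
print('seat',proj('s7.png',[529.5,-39.1,138]),'bar near end',proj('s7.png',[522.6,-97.7,142]),'tip',proj('s7.png',[505,-36.5,155]))
print('    ',' '.join('%3d'%v for v in range(232,290,2)))
for r in range(192,232,1): print(r,' '.join('%3d'%v for v in a[r,232:290:2]))
```

```text
[539.39363859  -6.38912777 102.17866769] [-0.20447153  0.18847288 -2.56032908] [ 0.09020298  0.13665932 -0.00475978] 13.25
seat [250.4 204.9] bar near end [252.3 216.8] tip [240.4 199.5]
     232 234 236 238 240 242 244 246 248 250 252 254 256 258 260 262 264 266 268 270 272 274 276 278 280 282 284 286 288
192 174 175 173 175 147 108 108 163 107 110 109 169 174 174 174 174 173 174 174 175 111  65  96 117 119  99  83  74  79
193 174 174 173 175 174 110 110  98  77 111 108 167 175 174 174 174 174 173 175 175 113  68  69  82  93  94 101 102  97
194 173 174 174 174 177 118 110  70  79 105 110 166 175 173 173 174 175 174 174 176 139  86  64  68  72  78 101 101  93
195 174 175 174 175 176 120 113  73  90 104 108 153 174 174 174 173 174 173 174 175 174 113  73  65  66  77 102 101 108
196 175 174 175 174 176 122 111  76  90 104 109 129 175 173 174 174 173 174 174 175 177 139 116  95  66  74 102  99 119
197 174 174 174 175 177 137 110  85  89 101 110 137 175 174 174 174 174 173 173 174 175 174 176 175 119  89 100 100 119
198 174 174 174 174 177 148 111  88  93 101 110 121 176 174 174 174 173 
[... 3307 characters left out ...]
 119 124 127 124 129 106  97 116 119 118 113 119 117 113 172 174 173 173 175 149 106 116 115 113 114
227 175 150 118 125 119 118 120 119 121 105  98 114 119 116 111 118 118 118 172 173 174 173 175 150 106 114 114 112 114
228 174 161 133 121 115 115 120 120 120 107  98 115 119 119 111 123 123 125 169 174 173 174 176 150 106 114 115 113 116
229 175 162 144 120 115 115 119 120 121 109  98 121 124 125 114 128 126 106 168 175 177 175 177 139 105 115 115 114 126
230 176 163 130 121 117 115 125 126 128 113  99 121 127 124 111 119 123 112 164 177 176 152 155 122 108 116 114 113 112
231 175 175 131 128 127 118 126 129 123 105  98 114 120 116 110 115 122 111 131 127 121 115 115 100 109 114 113 114 111
```

move_arm(dp=[[0,0,-1.5],[0,0,-1.5],[0,0,-1],[0,0,0]], rotation=[[0,0,0],[0,0,0],[0,0,0],[0,0,0]], hand=[0,0,0,0])

```text
clock: 13.8
eef_pos: [539.2, -6.4, 97.9]
eef_rot: [2.942, -0.0, 1.454]
wrist_force: [-0.5, 0.1, -2.8]
finger_gap: 5.9
finger_force: 60.0
```

move_arm(dp=[[0,0,-1],[0,0,0],[0,0,0]], rotation=[[0,0,0],[0,0,0],[0,0,0]], hand=[0,0,0])

```text
clock: 14.18
eef_pos: [539.3, -6.4, 97.0]
eef_rot: [2.942, -0.0, 1.454]
wrist_force: [1.4, -0.4, -1.0]
finger_gap: 6.1
finger_force: 60.0
```

Contact is beginning, as expected at about z 138. Lower a little more.

move_arm(dp=[[0,0,-0.7],[0,0,0],[0,0,0]], rotation=[[0,0,0],[0,0,0],[0,0,0]], hand=[0,0,0])

```text
clock: 14.55
eef_pos: [539.3, -6.4, 96.4]
eef_rot: [2.942, -0.0, 1.454]
wrist_force: [0.2, 0.1, -1.0]
finger_gap: 6.4
finger_force: 60.0
```

move_arm(dp=[[0,0,-0.8],[0,0,0],[0,0,0]], rotation=[[0,0,0],[0,0,0],[0,0,0]], hand=[0,0,0])

```text
clock: 14.92
eef_pos: [539.4, -6.4, 95.6]
eef_rot: [2.942, -0.0, 1.454]
wrist_force: [0.5, -0.7, 2.2]
finger_gap: 6.1
finger_force: 60.0
```

Run:
```python
from h import *
s=snap('side','s8.png');print(s['eef_pos'],s['wrist_force'],s['moment'])
a=cv2.cvtColor(cv2.imread('pics/s8.png'),6)
print('    ',' '.join('%3d'%v for v in range(236,290,2)))
for r in range(196,226,1): print(r,' '.join('%3d'%v for v in a[r,236:290:2]))
```

```text
[539.40022333  -6.3859241   95.61342051] [ 0.51297039 -0.65003542  2.20067893] [-0.07097777 -0.0735868   0.02312314]
     236 238 240 242 244 246 248 250 252 254 256 258 260 262 264 266 268 270 272 274 276 278 280 282 284 286 288
196 174 175 177 115 110  68  79 104 106 165 174 174 174 174 173 173 174 174 177 139 117  96  67  75 100 100 132
197 174 174 177 120 112  73  88 104 109 165 174 174 174 174 174 173 173 174 175 173 176 176 118  87 103  98 134
198 174 174 175 114 111  74  89 103 108 135 175 174 174 175 173 174 174 174 173 175 177 178 177 114 100  99 133
199 175 174 177 137 111  87  88 102 109 138 176 173 173 174 174 173 173 173 173 174 174 175 178 114 101  99 135
200 173 173 176 149 111  90  86  85 111 123 176 173 173 174 173 174 173 173 174 174 173 174 178 114 101 100 147
201 175 176 160 132 111  98  88  87 109 114 176 174 173 174 174 174 173 174 172 174 174 176 178 111 101 100 137
202 175 176 141 126 108 110  85  82 109 114 176 174 174 174 173 173 174 174 174 174 174 162 107  89 101  99 124
203 175 176 130 103 108 111  90  76 108 139 175 173 173 174 174 175 175 175 175 175 17
[... 1789 characters left out ...]
 178 114  43  49  49  48  46
220 113 113 115 116 112 110 109 118 132 110 111 110 109 109  96 177 174 174 173 174 176 124  43  47  43  43  41
221 111 111 111 110 110 111 109 117 135 109 109 109 108 110  92 173 174 173 174 174 174 134  48  50  54  53  57
222 109 108 110 110 109 107 109 119 132 107 110 108 108 115  91 168 174 174 173 174 175 144  83  97 116 114 115
223 110 112 110 110 112 111 115 102 106 113 118 122 118 115  87 169 174 174 174 174 175 161 104 116 117 117 115
224 117 118 115 117 121 119 112  97 100 112 114 113 112 113  85 165 175 174 174 174 175 151 102 115 114 113 113
225 112 112 114 114 114 113 114 101  98 120 119 116 119 120  93 164 175 173 174 173 175 149 103 116 116 114 115
```

Supported in the dip. Ease up a touch and let go.

move_arm(dp=[[0,0,0.5],[0,0,0],[0,0,0],[0,0,0],[0,0,0],[0,0,0]], rotation=[[0,0,0],[0,0,0],[0,0,0],[0,0,0],[0,0,0],[0,0,0]], hand=[0,0.05,0.1,0.15,0.25,0.35])

```text
clock: 15.72
eef_pos: [539.2, -6.4, 95.9]
eef_rot: [2.942, -0.0, 1.454]
wrist_force: [0.2, -1.2, 0.4]
finger_gap: 29.9
finger_force: 0.0
```

Run:
```python
from h import *
s=snap('side','s9.png');print(s['eef_pos'],s['wrist_force'],s['finger_gap'])
a=cv2.cvtColor(cv2.imread('pics/s9.png'),6)
print('    ',' '.join('%3d'%v for v in range(230,280,2)))
for r in range(200,262,2): print(r,' '.join('%3d'%v for v in a[r,230:280:2]))
```

```text
[539.21436426  -6.3840804   95.90598023] [ 0.16408735 -1.22093219  0.42414349] 29.880789618021982
     230 232 234 236 238 240 242 244 246 248 250 252 254 256 258 260 262 264 266 268 270 272 274 276 278
200 175 174 174 177 120 110  88 180 115  86 164 177 137 108 106 165 174 173 174 174 174 174 174 174 175
202 174 174 174 177 135 117 123 170 119  88 126 177 176  97 126 176 173 174 174 173 174 174 173 174 161
204 174 174 174 174 154  98  99 168 121  88 122 176 175 113 173 175 175 175 174 175 174 176 176 177 147
206 174 174 174 174 175 140  94 126 101 114 140 177 176 155 156 149 158 148 150 153 151 150 141 141 109
208 174 174 174 174 175 177 156 104 121 115 137 129 128 117 111 106 103 101 104 102 113 116 132 132  59
210 174 174 174 174 174 174 176 176 100  88 138 138 141 175 176 174 175 175 175 176 176 175 176 181  49
212 174 175 177 176 175 176 177 178 108 124 131 153 179 178 177 178 176 175 173 174 174 174 174 181  48
214 176 160 144 137 143 134 129 131 101 106 126 121 102 100 104 100 130 176 174 173 173 173 175 157  44
216 176 118  99  99 100 101 101  99 101 101 118 136 100 100  99 1
[... 1626 characters left out ...]
 102 102  99 101 100 102 100 100 101  99 100 100  99  97 111 113  88  71  69
250 116 114 116 100 101 102 101 101 104 102 102 101 100 100 101 100 100 100 100 112 113 111 111 111 112
252 115 113 138 112  99  95  89  97  83  93 109 112 110 111  86 102 114  89 113 114 112 112 112 112 111
254 114 113 128 169 131  74 114  92  73 105  80 104 111 111  89  75 113  85 103 111 112 111 112 111 111
256 123 135 164 127 102  75 112 112  86  77 106  89  79 102  81  75 115  74  83 109 112 110 112 111 111
258 178 135 164 178 144  74 110 113  78  77 112 112 111 112 111  74  82  76  81 111 110 111 109 110 110
260 176 135 160 178 132  76  80  79  76  72  76  75  75 104 110 111 112 113 113 111 111 112 113 112 112
```

The rack hangs level. Withdraw along the tool axis, then stand the tool upright and go above the knob.

move_arm(dp=[[-1,0.1,5],[-2,0.2,10],[-4,0.5,20],[-6,0.7,30],[-8,0.9,40],[-4,0.5,45],[0,0,45],[0,0,10],[0,0,0]], rotation=[[0,0,0],[0,0,0],[0,0,0],[0,0,0],[0,0,0],[0,0,0],[0.011,0.099,0],[0.012,0.099,0],[0,0,0]], hand=[0.35,0.35,0.35,0.35,0.35,0.5,0.6,0.6,0.6])

```text
clock: 16.9
eef_pos: [514.9, -3.6, 301.4]
eef_rot: [3.14, -0.0, 1.454]
wrist_force: [-0.0, 0.2, -0.0]
finger_gap: 56.2
finger_force: 0.0
```

Run:
```python
from h import *
s=snap('side','s10.png');snap('top','t10.png');snap('wrist','w10.png');print(s['eef_pos'],s['eef_rot'],s['wrist_force'],s['finger_gap'],s['clock'])
a=cv2.cvtColor(cv2.imread('pics/s10.png'),6)
print('    ',' '.join('%3d'%v for v in range(226,300,3)))
for r in range(200,256,2): print(r,' '.join('%3d'%v for v in a[r,226:300:3]))
print(proj('w10.png',[612,-49,210]),proj('s10.png',[612,-49,195]))
```

```text
[514.90570118  -3.61583729 301.42686552] [ 3.14034209e+00 -1.86798128e-04  1.45366545e+00] [-0.02512157  0.20142476 -0.03565095] 56.15522066729908 16.9
     226 229 232 235 238 241 244 247 250 253 256 259 262 265 268 271 274 277 280 283 286 289 292 295 298
200 171 170 170 170 170 171 173  88 142 170 170 170 170 170 170 170 169 170 174  93  98 170 170 163 169
202 170 170 171 170 172 114 170  91 126 170 170 170 170 170 171 170 171 172 105  94  96 147 171 144 170
204 170 171 171 169 172 105 167  88 109 171 170 172 172 171 171 170 171 174  88  96  97 134 170 166 171
206 172 171 170 170 172 124 124  94 134 174 145 136 154 146 150 147 139 130  92  94 119 135 171 172 160
208 171 170 171 170 171 170 101 127 134 130 116 106 103  97 100 114 129  87  98 104 102  97 166 170 146
210 170 170 170 169 170 170 173  88 133 129 171 171 172 170 172 172 171 114  95  98  99  98 173 152  85
212 170 170 171 171 171 171 174  96 132 176 173 173 171 170 169 170 170 113  93  99  99  98 162 120  57
214 170 171 155 154 135 142 125  98 129 111 104 103 110 170 169 169 170  92  57  56  53  48 108 132  50
216 170 170
[... 1396 characters left out ...]
  98 108 111  72  54 109 112 111  59  75 101 105
244 112 112 112  98  99  98  97  97  94  95  96  98  97  96  83  76  73  56 111 113 110  77  71  96 105
246 112 112 112  97  96  98  98  97  93  97  98  98  98  98 105 108  73  58  61  63  77  77 101 106 108
248 111 113 112  97  98  97  98  98  98  97  97  96  99  97 105 108  83  67  64  67  63  66 108 106 106
250 109 111 112  97  99  97 101 100  98  99  98  98  98  97 107 107 110 110 110 109 111 109 107 108 107
252 174 136 111 102  96  87  94  74 104 107 107  75 109 101 109 108 109 106 107 106 106 108 108 106 109
254 110 110 112 112  91 110  89  71  76 108 110  71 111  71 107 107 110 108 109 108 106 106 108 107 107
[359.6 220.1] [284.7 183.5]
```

Run:
```python
from h import *
def dark(f,x0,x1,y0,y1,th):
    a=cv2.cvtColor(cv2.imread('pics/'+f),6)[y0:y1,x0:x1]; m=(a<th).astype('uint8')
    n,l,st,c=cv2.connectedComponentsWithStats(m)
    for k in range(1,n):
        if st[k,4]>40: print(f,st[k]+[x0,y0,0,0,0],c[k]+[x0,y0])
dark('w10.png',320,430,180,270,60); dark('s10.png',265,305,165,207,65); dark('t10.png',260,300,150,190,55)
a=cv2.cvtColor(cv2.imread('pics/w10.png'),6)
print('    ',' '.join('%3d'%v for v in range(316,400,3)))
for r in range(190,250,2): print(r,' '.join('%3d'%v for v in a[r,316:400:3]))
W='w10.png'
for z in(180,210): print(z,[proj(W,[612+13*c,-49+13*d,z]) for c,d in((1,0),(-1,0),(0,1),(0,-1))])
```

```text
w10.png [323 180  32  16 285] [335.36140351 185.07368421]
w10.png [360 185  13  15 157] [366.56687898 191.94267516]
w10.png [340 195  35  36 784] [356.94770408 213.28571429]
w10.png [324 201   9   7  47] [328.46808511 204.14893617]
w10.png [320 257   5  13  41] [321.3902439  264.63414634]
w10.png [354 264  52   6 246] [379.48373984 267.03252033]
s10.png [280 177  11  15 135] [285.34074074 184.18518519]
t10.png [ 260  151   40   39 1176] [276.45238095 172.33333333]
     316 319 322 325 328 331 334 337 340 343 346 349 352 355 358 361 364 367 370 373 376 379 382 385 388 391 394 397
190  97  94  62  15  13  51  95  90  83  84 117 122 133 132  93  64   6   8  24  95 182 182 181 114  95 105 109 117
192  97  97  84  18   8  48  73  78  77  79  77 115 137 137 119 119   5  27  22  95 179 183 180 144  87 107 109 108
194  91  91  89  35  28  52  73  78  73  66  70  77 117 132 105  95   6  23  22 101 180 182 181 147  83 106 106 100
196 108 104 104 102  85  71  72  79  58  58  57  55  67 121  99  40  14  18  22 127 184 179 180 148  78 106 107  96
198 132 131 130 130 109  79  74  81  57  55  58  6
[... 2459 characters left out ...]
78 179 176 176 177 174 174 122 177 176 174
242  68  67  67  66  69  70 106 180 178 181 178 180 177 181 177 179 178 178 176 176 175 173 174 174 122 179 175 175
244  64  68  67  68  67  67  73 168 179 180 179 179 178 181 175 180 180 179 177 177 177 177 175 176 121 176 176 172
246  62  68  68  67  64  68  70 132 177 178 179 179 178 178 179 177 179 175 174 177 176 177 174 176 122 177 175 174
248  53  68  68  66  68  66  67  87 177 177 177 178 175 181 176 178 178 178 173 175 175 175 175 176 120 174 176 175
180 [array([363.1, 208.8]), array([338.7, 211.5]), array([350.4, 198.6]), array([351.3, 221.5])]
210 [array([372.9, 218.7]), array([346.3, 221.6]), array([359.2, 207.6]), array([360. , 232.3])]
```

move_arm(dp=[[15,-7,0],[30,-13,0],[30,-13,0],[24,-12,-20],[0,0,-20],[0,0,0]], rotation=[[0,0,0],[0,0,0],[0,0,0],[0,0,0],[0,0,0],[0,0,0]], hand=[0.6,0.6,0.6,0.6,0.6,0.6])

```text
clock: 17.8
eef_pos: [612.4, -48.4, 259.4]
eef_rot: [-3.139, -0.0, 1.454]
wrist_force: [-0.1, 0.3, 0.8]
finger_gap: 56.4
finger_force: 0.0
```

Run:
```python
from h import *
s=snap('wrist','w11.png');snap('side','s11.png');print(s['eef_pos'],s['eef_rot'],s['wrist_force'],s['finger_gap'],s['clock'])
W='w11.png';c=proj(W,[614,-49,210]);print(c,[proj(W,[614,-49+e,z]) for z in(180,210) for e in(-13,13)],proj(W,[627,-49,210]),'tcp',proj(W,s['eef_pos']),'side tcp',proj('s11.png',s['eef_pos']),proj('s11.png',s['eef_pos']+[0,0,20]))
a=cv2.cvtColor(cv2.imread('pics/w11.png'),6)
print('    ',' '.join('%3d'%v for v in range(214,300,3)))
for r in range(190,384,4): print(r,' '.join('%3d'%v for v in a[r,214:300:3]))
```

```text
[612.38627755 -48.37340347 259.37738813] [-3.13945842e+00 -1.73393651e-04  1.45382087e+00] [-0.05404262  0.25498202  0.83677082] 56.389138563695845 17.8
[257.1 200. ] [array([258.7, 203.7]), array([255.4, 176.6]), array([258.9, 214.6]), array([255.3, 184.9])] [272.7 198.2] tcp [254.8 220.7] side tcp [286.1 159.1] [286.6 151.1]
     214 217 220 223 226 229 232 235 238 241 244 247 250 253 256 259 262 265 268 271 274 277 280 283 286 289 292 295 298
190  73  67  74  72  56  55  58  61  61  59  45   3   2  11  13   9   4  11   6   4  82  97  97 102 101 100 101 101  96
194  85  83  76  72  59  61  57  56  57  58  44   9   7  10  17  18  10  11  11  10  81 101  99  99 103 101  99 100 100
198  70  62  80  69  57  57  58  56  59  57  52  10  15   8   7  12  18   7   5   6  59 102  99 100 100 101 101  97 103
202  74  72  75  75 126 126 127 128 128 127  94  15   7  14   5  13  14  11   7   9  90 112 111 112 110 111 110 110 144
206  64  63  70 140 189 189 189 189 191 191 185  50  19  17   4   4   2  13   9  36 186 190 190 190 191 192 193 190 191
210  85  86  92 177 188 185 189 190 192 191 190 17
[... 4529 characters left out ...]
 136 139 128 124 120 117 118 117 127  94 115 175 179 178 180 178 180 181 176 179 178 180 180 177 178
366 126 123 119 118 116 118 116 117 117 118 115 115 116 115 115 174 178 180 180 178 178 178 180 178 181 179 176 179 180
370 115 114 117 115 119 116 117 115 116 116 116 117 116 126 119 174 180 182 180 178 178 181 180 179 178 176 178 178 178
374 115 115 116 115 118 117 117 116 114 117 118 118 117 120 135 176 179 178 179 178 177 178 176 176 176 179 179 179 178
378 116 115 115 118 116 116 117 118 116 116 117 120 115 116 157 175 177 177 176 177 178 179 180 180 179 180 178 176 179
382 117 119 118 115 115 116 117 117 120 130 139 150 161 166 169 177 180 178 178 178 178 179 176 179 181 177 180 180 175
```

The knob is at about (614.7,−49), consistent with the first triangulation. Correct 2 mm and descend.

move_arm(dp=[[2.3,-0.8,0],[0,0,-15],[0,0,-20],[0,0,-20],[0,0,-15],[0,0,0]], rotation=[[0,0,0],[0,0,0],[0,0,0],[0,0,0],[0,0,0],[0,0,0]], hand=[0.6,0.6,0.6,0.6,0.6,0.6])

```text
clock: 18.65
eef_pos: [615.1, -49.2, 189.7]
eef_rot: [-3.14, -0.0, 1.454]
wrist_force: [-0.6, 0.0, -0.2]
finger_gap: 56.3
finger_force: 0.0
```

move_arm(dp=[[0,0,-8],[0,0,-8],[0,0,-8],[0,0,-6],[0,0,0]], rotation=[[0,0,0],[0,0,0],[0,0,0],[0,0,0],[0,0,0]], hand=[0.6,0.6,0.6,0.6,0.6])

```text
clock: 19.27
eef_pos: [615.4, -49.2, 160.4]
eef_rot: [-3.141, -0.0, 1.454]
wrist_force: [-0.7, 0.6, -0.1]
finger_gap: 56.4
finger_force: 0.0
```

Run:
```python
from h import *
s=snap('side','s12.png');print(s['eef_pos'],s['wrist_force'],s['finger_gap'],s['clock'])
p=s['eef_pos'];print('tcp',proj('s12.png',p),'+20',proj('s12.png',p+[0,0,20]),'knob',[proj('s12.png',[614.5,-49,z]) for z in(180,195,210)])
a=cv2.cvtColor(cv2.imread('pics/s12.png'),6)
print('    ',' '.join('%3d'%v for v in range(262,314,2)))
for r in range(160,212,1): print(r,' '.join('%3d'%v for v in a[r,262:314:2]))
```

```text
[615.35461343 -49.246148   160.41161012] [-0.68092312  0.60521586 -0.14087818] 56.36167916604609 19.275
tcp [285.3 195.7] +20 [285.7 188.7] knob [array([285.4, 188.8]), array([285.7, 183.4]), array([286. , 177.9])]
     262 264 266 268 270 272 274 276 278 280 282 284 286 288 290 292 294 296 298 300 302 304 306 308 310 312
160 128  99 117 125  96 110 111 129 127 123 153 181 179 177 177 177 177 179 141  80 111 111 113  52  56 144
161 133 107 116 124  99 112 112 128 128 109 102 116 149 179 178 176 177 178 138  80 112 111  95  50  51 145
162 175 119 112 124  98 112 111 121 127  82  77  77  98 180 177 177 175 180 124  63 111 113 105  51  49 144
163 146 162 121 117  99 112 109 121 126  75  80  80  78 170 176 176 175 178 124  62 113 114  95  55  50 148
164 162 180 176 142  97 111 110 154 160  60  75  78  69 174 177 176 176 178 123  66 111 112  74  50  56 147
165 178 179 179 179 109 111 108 168 163  58  62  65  66 175 177 176 176 179 123  75 112 111  59  44  53 104
166 178 177 177 180 101 112 108 168 163  58  61  63  66 174 177 176 176 179 118  77 112 117  70  49  55  89
167 177 177 176 179 
[... 4139 characters left out ...]
  94 127 179 177 148 168 176 177 177 178 128 126 129
206 120 112 105 106 101  99 103 103 103  95  96  95  94  91 101 180 177 173 166 178 177 177 179 128 125 127
207 102 100 102 100 101  98 101 102 101  99 106 105 107 106 103 172 176 179 151 177 177 175 179 127 125 127
208 103 102 106 106 117 121 137 138  64  97 105 104 105 103 102 172 178 179 154 174 177 177 179 128 125 128
209 151 155 171 178 178 177 179 182  54  98 105 103 103 103 106 181 178 182 178 171 178 177 179 129 126 128
210 179 179 180 179 179 179 180 184  51  99 104 105 103 103 107 181 179 131  90 114 179 178 179 130 124 128
211 179 179 176 178 177 178 178 184  47  97 103 104 103 104 108 171 182  78  42  73 180 180 144 106 116 134
```

The fingers straddle the knob, centred: inner faces at columns 275 and 297.5, knob at 281.5–290. I'll go 5 mm lower and close softly, then read the side force.

move_arm(dp=[[0,0,-5],[0,0,0],[0,0,0],[0,0,0],[0,0,0],[0,0,0],[0,0,0]], rotation=[[0,0,0],[0,0,0],[0,0,0],[0,0,0],[0,0,0],[0,0,0],[0,0,0]], hand=[0.5,0.4,0.3,0.2,0.2,0.2,0.2], newtons=5)

```text
clock: 20.2
eef_pos: [615.5, -49.3, 156.1]
eef_rot: [3.141, -0.0, 1.454]
wrist_force: [-3.9, 0.4, 2.3]
finger_gap: 25.9
finger_force: 5.0
```

move_arm(dp=[[-0.8,0.1,0],[0,0,0],[0,0,0]], rotation=[[0,0,0],[0,0,0],[0,0,0]], hand=[0.2,0.2,0.2])

```text
clock: 20.58
eef_pos: [615.0, -49.2, 156.1]
eef_rot: [3.14, -0.0, 1.454]
wrist_force: [1.7, 0.2, 1.7]
finger_gap: 25.8
finger_force: 5.0
```

move_arm(dp=[[0.2,0,0],[0,0,0],[0,0,0],[0,0,0]], rotation=[[0,0,0],[0,0,0],[0,0,0],[0,0,0]], hand=[0.2,0.15,0.15,0.15], newtons=50)

```text
clock: 21.08
eef_pos: [615.1, -49.2, 156.1]
eef_rot: [3.141, -0.0, 1.454]
wrist_force: [1.3, -1.0, 2.3]
finger_gap: 25.4
finger_force: 50.0
```

move_arm(dp=[[0,0,2],[0,0,3],[0,0,3],[0,0,2],[0,0,0]], rotation=[[0,0,0],[0,0,0],[0,0,0],[0,0,0],[0,0,0]], hand=[0.15,0.15,0.15,0.15,0.15])

```text
clock: 21.7
eef_pos: [614.9, -49.2, 166.1]
eef_rot: [3.141, -0.0, 1.454]
wrist_force: [0.0, 0.6, -5.8]
finger_gap: 25.5
finger_force: 50.0
```

The post is coming up with only its own weight (5.8 N) and no side force. Continue.

move_arm(dp=[[0,0,2],[0,0,4],[0,0,4],[0,0,4],[0,0,4],[0,0,2],[0,0,0]], rotation=[[0,0,0],[0,0,0],[0,0,0],[0,0,0],[0,0,0],[0,0,0],[0,0,0]], hand=[0.15,0.15,0.15,0.15,0.15,0.15,0.15])

```text
clock: 22.58
eef_pos: [615.0, -49.2, 186.1]
eef_rot: [3.141, -0.0, 1.454]
wrist_force: [-0.2, -0.4, -6.2]
finger_gap: 25.3
finger_force: 50.0
```

move_arm(dp=[[0,0,2],[0,0,4],[0,0,4],[0,0,4],[0,0,4],[0,0,2],[0,0,0],[0,0,0]], rotation=[[0,0,0],[0,0,0],[0,0,0],[0,0,0],[0,0,0],[0,0,0],[0,0,0],[0,0,0]], hand=[0.15,0.15,0.15,0.15,0.15,0.15,0.15,0.15])

```text
clock: 23.58
eef_pos: [614.9, -49.2, 205.8]
eef_rot: [3.142, -0.0, 1.454]
wrist_force: [-0.0, -0.8, -6.5]
finger_gap: 25.0
finger_force: 50.0
```

Run:
```python
from h import *
s=snap('side','s13.png');print(s['eef_pos'],s['wrist_force'],s['moment'],s['finger_gap'],s['finger_force'],s['clock'])
a=cv2.cvtColor(cv2.imread('pics/s13.png'),6)
print('    ',' '.join('%3d'%v for v in range(226,300,3)))
for r in range(166,250,2): print(r,' '.join('%3d'%v for v in a[r,226:300:3]))
```

```text
[614.88320233 -49.15086616 205.76458904] [-0.01239283 -0.83534461 -6.53284415] [-0.08170724 -0.34697739 -0.01260385] 25.020772759941288 50.00282406806946 23.575
     226 229 232 235 238 241 244 247 250 253 256 259 262 265 268 271 274 277 280 283 286 289 292 295 298
166 176 175 176 177 177 176 178 176 175 175 175 171 176 175 176 177 151 107 112  42  43  46  43 112 167
168 175 174 175 176 176 175 175 176 176 175 175 176 175 175 176 175 174 119 111  44  47  45  45 109 168
170 175 175 175 175 175 175 175 175 175 176 174 175 175 175 175 175 179  92 114  45  43  44  40 116 176
172 175 175 174 176 175 176 175 176 175 174 175 177 176 175 175 175 164  77 103  42  41  39 142 177 175
174 175 174 175 175 176 176 175 175 176 175 176 175 175 174 175 175 111  86  87  87 102  99 171 175 175
176 175 176 176 175 175 176 176 177 177 176 175 174 174 175 174 175  93  80  82  84 101  98 168 175 175
178 176 175 175 175 176 176 177  97 169 176 175 175 175 176 175 177  79  72  78  85 102  94 174 175 174
180 176 175 176 176 176 175 178 117 169 176 176 174 175 175 175 176  90  66  69  85 101  85 177 175 175
18
[... 2833 characters left out ...]
  74  89 105  77 113  88 105  76  76  76  75  76 111 114 115 111  89  78  78
238 123 124 125 115 108  84  74 115 114  74  76  77  76  75  76  75  77  66 111 115 115  78  75  75  75
240 115 115 116 116  76  77  75  75  73  77  76  74  75  76  74  77  70  59 114 115 116  86  74  77  74
242 115 115 116 118  81  76  76  75  77  75  76  75  76  74  77  74  75  56 113 115 115  61  75  76  75
244 117 117 116 117  79  76  76  77  75  76  76  75  75  75  77  75  76  58 116 117 116  81  73  75  75
246 117 115 117 117  83  76  75  75  75  77  75  76  75  76  76  75  76  57  61  59  58  60 109  75  77
248 117 117 118 116  91  77  75  76  75  77  76  75  74  75  74  73  76  66  64  65  65  65  79  77  76
```

The post is up 49.7 mm, the rack still hangs level on the hook, and there is no side force. Hand in.

```bash
python3 -c "
from cell import manip
print(manip.sign_off())"
```

```text
the job is handed in; nothing more can be done
None
```

The rack hangs free and level on the hook, and the gripper is holding the post up by its knob, raised about 50 mm with almost no side force; I handed the job in at 23.6 s.

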